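# Put three mixed-up power modules back in their own housings

### The arm

A 7-joint arm with a two-finger parallel gripper is mounted at the origin on the work surface. World frame = base frame: x ahead of the robot, y to its left, z up, the work surface at z = 0. Lengths are in m, angles in rad, forces in N, time in s.
With the tool pointing down it reaches from about 0.4 to 0.85 m from the base axis. Payload 10.4 kg.
Tool frame: the origin (TCP) lies on the centre line of the jaws, within the pads' length; the fingertips stand 17 mm ahead of it and the grasp point (between the pads) lies 2 mm behind it; z points along the fingers, y is the line along which they close (so a half turn about z gives the same grasp; the last joint's range is limited). The gripper opens to 85 mm and grips with 20 to 120 N. Pads are 22 mm wide; open, the fingers measure 114 mm over their backs; the gripper's body (76 mm by 85 mm) begins 54 mm behind the grasp point. The pads swing forward as they close: fully open they stand 13 mm farther back than shut.
Start: joints at [1.161, 0.332, -0.065, 1.46, 0.022, 1.35, -0.088], TCP at [0.236, -0.579, 0.248] pointing down, gripper open.
Joint ranges: [-2.6, 2.6], [-0.5, 2.12], [-1.47, 1.34], [0.16, 2.42], [-1.27, 4.41], [0.06, 2.06], [-2.6, 2.6]. Speed limits (rad/s): [2.22, 2.22, 2.79, 2.79, 3.14, 3.14, 3.14].

### API

Orientations are given as a unit quaternion [x, y, z, w].
In Python, from workcell import sensors, imaging, order, spotter gives the robot as it stands. The module is installed in compiled form; this text tells all that it offers.
- The arm moves only by the shell command python3 -m inch 'ROWS' [FORCE]. ROWS is JSON, a list that holds one entry, the list of rows, each a list of 7 numbers: the shift along the tool's x, y, z in m, then the turn, a rotation vector about the tool's x, y, z in rad, then the closure, from -1 (fully open) to 1 (shut). In form: [[[x, y, z, ax, ay, az, hand], ...]]. A call has 1 to 10 rows; each row is the pose to reach, as a shift and turn from the pose commanded when the call began, along the tool's axes at that moment; what a row does not reach only later rows make up. A row lasts 1/10 s, in which the tool goes at most 50 mm and 8.59 degrees, less where a joint would pass 70% of its speed; a pose out of reach is approached as far as the arm can. A call with a gripper value outside its range is refused whole. The fingers move at their own pace and stop on an object; FORCE is the grip in N (left out, the last holds). Time passes only in rows, so rows that repeat a pose let the fingers close. It gives the time, the measured TCP pose, the force, the opening and the grip force at its end, in the units of the state.
- sensors.get_obs(): the state, without advancing time (a new reading comes with each control period).
- imaging.camera(name): name is "scene" or "top" or "wrist"; returns the picture (480x640x3 uint8, blue, green, red); there is no depth.
- imaging.calibration(name): a dict with "mtx" (3x3 intrinsics, pixels), "R" (3x3) and "t" (3): a world point X has camera coordinates R X + t; the wrist camera has in their place "tool_from_camera" (4x4, takes a point from camera to tool coordinates, whose origin is the TCP and whose axes are the flange's). Camera axes: x right, y down, z forward; pixel columns grow to the right and rows downward; lengths in m; the calibration is good to about 2 mm. A picture is of the moment at which its call begins: read the wrist's pose just before it. calibration takes no time and is no camera call.
- order.hand_in(): hands the job in; it is judged then, once.
Trained networks look in the newest picture that a camera, given by its name, has taken for a name from the list of things; names that differ only in an ending like _2 or _b are one class to them, and where a whole thing is asked for, a point or a joint stands for the part that bears it (a point fixed in the world has none). Each returns a list of dicts, best first, with "conf" (0 to 1); they miss things now and then, are a little off and sometimes report something else, mostly with a low value. They report only what shows in the picture. A call takes as long as a camera call. They do not tell look-alikes from the thing itself.
- spotter.look_for(label, camera): "pixel" ([column, row] in pixels, amid what is visible of it).
The state is a dict: "clock": time; "joint_pos": joint angles; "joint_velocities": joint speeds; "tau": joint torques, N m; "position": TCP position; "ee_rot": TCP orientation; "ft_force": force on the tool from outside, world axes, zero at the start; "torque": the same for the moment, N m; "grip_width": opening from 0.0 (shut) to 1.0 (fully open); "grasp_force": force on a finger pad.
Only numpy, scipy, OpenCV 4.12 (cv2) and the standard library are available. Lean on these libraries where they do the work, as an engineer would, in place of code of your own. Each camera call takes 0.05 s, during which the arm holds its last target. There are 200 camera calls.

### The job

Three controllers are open on the repair bench and each power module has been put in the wrong housing: move every module into the housing with the same colour of tape, lying flat in the well with its black connector at the housing's cable opening. Every housing takes only one module, so park one on the orange mat meanwhile; never lay a module on the bare desk, and set each down gently instead of dropping it. Leave the solder reel, flux jar and tip cleaner standing where they are.

Things in the scene. Friction and masses are not known exactly. Their poses are not given: they have to be found in the camera images.
- module_yellow: Loose power module, yellow tape on top, 160 g. Green board 80 x 52 x 4 mm (x, y, z), on it a finned aluminium heat sink 44 x 30 mm, top 50 mm above the underside: grip its flat sides, 30 mm apart along y. Black connector 16 mm high along the x = 0 edge; lower parts at the far edge. Origin: underside, middle of the connector edge; z up, board centre and heat sink centre at x = +40 mm.
- module_blue: Loose power module, blue tape on top, 160 g. Green board 80 x 52 x 4 mm (x, y, z), on it a finned aluminium heat sink 44 x 30 mm, top 50 mm above the underside: grip its flat sides, 30 mm apart along y. Black connector 16 mm high along the x = 0 edge; lower parts at the far edge. Origin: underside, middle of the connector edge; z up, board centre and heat sink centre at x = +40 mm.
- module_pink: Loose power module, pink tape on top, 160 g. Green board 80 x 52 x 4 mm (x, y, z), on it a finned aluminium heat sink 44 x 30 mm, top 50 mm above the underside: grip its flat sides, 30 mm apart along y. Black connector 16 mm high along the x = 0 edge; lower parts at the far edge. Origin: underside, middle of the connector edge; z up, board centre and heat sink centre at x = +40 mm.
- housing_yellow: Open dark-grey housing, yellow tape on its +x flange and sides, on a white sheet; fixed. Well 100 x 72 mm inside (x, y), floor 4 mm and rim 20 mm above the desk, 4 mm walls, cable opening 46 mm wide in the -x wall; 5 mm thick flanges make it 154 mm long. Origin: under the well's centre, at desk height. A module in place: x axes parallel, its origin at x = -40 mm, z = 4 mm.
- housing_blue: Open dark-grey housing, blue tape on its +x flange and sides, on a white sheet; fixed. Well 100 x 72 mm inside (x, y), floor 4 mm and rim 20 mm above the desk, 4 mm walls, cable opening 46 mm wide in the -x wall; 5 mm thick flanges make it 154 mm long. Origin: under the well's centre, at desk height. A module in place: x axes parallel, its origin at x = -40 mm, z = 4 mm.
- housing_pink: Open dark-grey housing, pink tape on its +x flange and sides, on a white sheet; fixed. Well 100 x 72 mm inside (x, y), floor 4 mm and rim 20 mm above the desk, 4 mm walls, cable opening 46 mm wide in the -x wall; 5 mm thick flanges make it 154 mm long. Origin: under the well's centre, at desk height. A module in place: x axes parallel, its origin at x = -40 mm, z = 4 mm.
- mat: Orange silicone work mat, 150 (x) x 120 (y) x 4 mm, flat on the desk, fixed and empty at the start: the free spot. Origin: centre of its underside, at desk height (top 4 mm above).
- solder_reel: Bystander: reel of solder wire standing on its flange, green flanges 52 mm across, 44 mm high. Origin: centre of its underside. Loose; leave it alone.
- flux_jar: Bystander: amber jar with white lid, 44 mm across, 42 mm high. Origin: centre of its underside. Loose; leave it alone.
- tip_cleaner: Bystander: grey pot with brass wool, 52 mm across, 41 mm high. Origin: centre of its underside. Loose; leave it alone.
Not all that is in view belongs to the job. What is shaped like the module_yellow but red is not meant. Leave any yellow look-alike of the mat alone.

How it is judged:
On the way:
1. one of the modules lies released and at rest on the orange mat (((x of module_yellow in the frame of mat between -0.09 and 0.09 m and y of module_yellow in the frame of mat between -0.09 and 0.09 m and z of module_yellow in the frame of mat below 0.008 m and linear speed of module_yellow below 0.02 m/s and contact force between module_yellow and the fingers below 0.05 N) or (x of module_blue in the frame of mat between -0.09 and 0.09 m and y of module_blue in the frame of mat between -0.09 and 0.09 m and z of module_blue in the frame of mat below 0.008 m and linear speed of module_blue below 0.02 m/s and contact force between module_blue and the fingers below 0.05 N) or (x of module_pink in the frame of mat between -0.09 and 0.09 m and y of module_pink in the frame of mat between -0.09 and 0.09 m and z of module_pink in the frame of mat below 0.008 m and linear speed of module_pink below 0.02 m/s and contact force between module_pink and the fingers below 0.05 N))), for 0.2 s.
At the end, for the whole second after the job is handed in: Each module lies flat (tilt under 0.1 rad) and at rest on the floor of the well of its own tape colour (underside under 7.5 mm above the housing's), straight to 0.35 rad, the middle of its connector edge within 13 mm in x and y of its place at the cable opening (x of module_yellow in the frame of housing_yellow between -0.053 and -0.027 m and y of module_yellow in the frame of housing_yellow between -0.013 and 0.013 m and z of module_yellow in the frame of housing_yellow below 0.0075 m and angle between each of module_yellow, module_blue, module_pink's own z axis and vertical below 0.1 rad and angle between the x axis of module_yellow and the x axis of housing_yellow, either way round below 0.35 rad and linear speed of each of module_yellow, module_blue, module_pink below 0.02 m/s and x of module_blue in the frame of housing_blue between -0.053 and -0.027 m and y of module_blue in the frame of housing_blue between -0.013 and 0.013 m and z of module_blue in the frame of housing_blue below 0.0075 m and angle between the x axis of module_blue and the x axis of housing_blue, either way round below 0.35 rad and x of module_pink in the frame of housing_pink between -0.053 and -0.027 m and y of module_pink in the frame of housing_pink between -0.013 and 0.013 m and z of module_pink in the frame of housing_pink below 0.0075 m and angle between the x axis of module_pink and the x axis of housing_pink, either way round below 0.35 rad); the robot touches nothing.
It fails at once if a module was dropped: it touched nothing while its underside was more than 30 mm above the desk ((contact force between module_yellow and anything else below 0.01 N and height (world z) of module_yellow above 0.03 m) or (contact force between module_blue and anything else below 0.01 N and height (world z) of module_blue above 0.03 m) or (contact force between module_pink and anything else below 0.01 N and height (world z) of module_pink above 0.03 m)).
It fails at once if a module was laid on the bare desk (height (world z) of any of module_yellow, module_blue, module_pink below 0.002 m).
It fails at once if the solder reel, flux jar or tip cleaner was moved by more than 20 mm or tipped (distance of any of solder_reel, flux_jar, tip_cleaner from where it was at the start of the episode above 0.02 m or angle between any of solder_reel, flux_jar, tip_cleaner's own z axis and vertical above 0.4 rad).
It also fails if it takes over 112 s, if anything falls off the work surface, if the arm or the gripper's body presses on something with over 40 N, if the wrist force passes 120 N, or if a joint passes its speed limit or range.

## Working session

There is one attempt and no reset: what is moved stays moved. The work goes in short steps, Python scripts to look and compute and a shell command to move; the robot and the scene stay as the last step left them, time stands still between calls to the robot, and variables do not carry over. Pictures are saved under pics/ and viewed, at most 14 in all, crops included, and the job is handed in when it is done.

```bash
mkdir -p pics; cat > h.py <<'E'
import numpy as np, cv2
from workcell import sensors, imaging, order, spotter
def ray(cam,px,z):
    c=imaging.calibration(cam); K,R,t=map(np.array,(c["mtx"],c["R"],c["t"]))
    d=R.T@np.linalg.inv(K)@np.array([px[0],px[1],1.0]); o=-R.T@t
    return o+d*(z-o[2])/d[2]
E
python3 - <<'E'
from h import *
for c in("top","scene"):
    im=imaging.camera(c); cv2.imwrite(f"pics/{c}0.png",im)
o=sensors.get_obs(); print(o)
for n in ["module_yellow","module_blue","module_pink","housing_yellow","housing_blue","housing_pink","mat","solder_reel","flux_jar","tip_cleaner"]:
    for r in spotter.look_for(n,"top")[:5]:
        print(n,np.round(r["pixel"]),round(r["conf"],2),np.round(ray("top",r["pixel"],0.02 if n!='mat' else .004),3))
E
```

```text
{'clock': 0.1, 'joint_pos': array([ 1.16138366,  0.33280431, -0.06471596,  1.4608468 ,  0.02159726,
        1.34986713, -0.08853301]), 'joint_velocities': array([-0.00040251, -0.00123741,  0.00138717, -0.00147576, -0.00128398,
       -0.00044121, -0.00040605]), 'tau': array([ 1.31862638e-03, -6.26745558e+01,  4.93491255e-02, -3.92430139e+01,
        1.63798453e-02,  6.91112058e-03, -4.81799987e-07]), 'position': array([ 0.23566967, -0.57854135,  0.24760326]), 'ee_rot': array([ 9.81354993e-01,  1.92203016e-01, -1.40774591e-04, -5.98805672e-04]), 'ft_force': array([-0.07500686,  0.19641127, -0.86311587]), 'torque': array([ 0.00107456, -0.01450993, -0.01985221]), 'grasp_force': 0.0, 'grip_width': 0.9981649112990153}
module_yellow [254. 219.] 0.93 [0.5   0.112 0.02 ]
module_yellow [242. 307.] 0.6 [0.311 0.129 0.02 ]
module_blue [148. 243.] 0.95 [0.444 0.335 0.02 ]
module_blue [133. 241.] 0.56 [0.447 0.368 0.02 ]
module_pink [354. 190.] 0.68 [ 0.569 -0.105  0.02 ]
housing_yellow [349. 182.] 0.91 [ 0.587 -0.093  0.02 ]
housing_blue [240. 213.] 0.84 [0.513 0.141 0.02 ]
housing_pink [133. 242.] 0.88 [0.445 0.368 0.02 ]
mat [474. 270.] 0.85 [ 0.4   -0.367  0.004]
mat [454. 378.] 0.75 [ 0.172 -0.316  0.004]
solder_reel [304. 214.] 0.62 [0.512 0.003 0.02 ]
solder_reel [155. 144.] 0.55 [0.666 0.335 0.02 ]
flux_jar [436. 149.] 0.72 [ 0.666 -0.286  0.02 ]
tip_cleaner [154. 144.] 0.58 [0.665 0.336 0.02 ]
tip_cleaner [149. 244.] 0.35 [0.443 0.334 0.02 ]
```

View pics/top0.png

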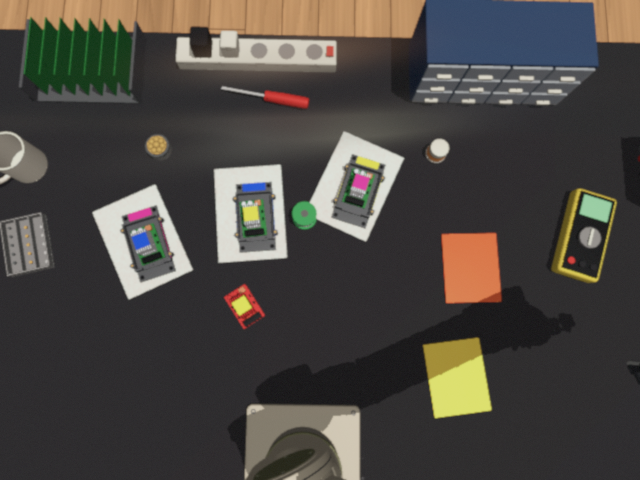

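View pics/scene0.png

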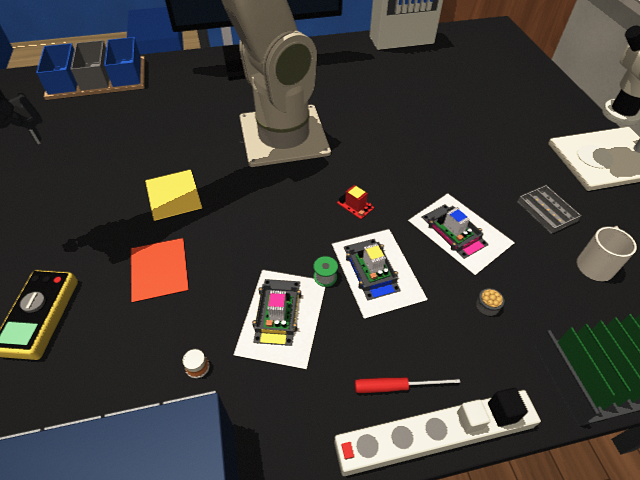

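The top view shows housing yellow at (358,190) holding the pink module, housing blue at (254,215) holding the yellow one, and housing pink at (147,243) holding the blue one. Mat candidates are orange (471,268) and yellow (457,378); orange fits the description. The red board with yellow tape at (244,306) is a look-alike; the real yellow module at (251,213) has a green board.

```bash
cat > m.py <<'E'
from h import *
im=imaging.camera("top"); hsv=cv2.cvtColor(im,cv2.COLOR_BGR2HSV)
R={"yellow":(22,35),"blue":(108,125),"pink":(150,172),"orange":(4,12)}
for n,(a,b) in R.items():
    m=cv2.inRange(hsv,(a,150,90),(b,255,255))
    k,l,s,c=cv2.connectedComponentsWithStats(m)
    for i in range(1,k):
        if s[i,4]>60:
            ps=np.argwhere(l==i)[:,::-1].astype(float)
            z=.004 if n=="orange" else .05
            w=np.array([ray("top",p,z)[:2] for p in ps]); w0=np.array([ray("top",p,.005)[:2] for p in ps])
            r=cv2.minAreaRect(w.astype(np.float32)*1000)
            if n!="orange" and c[i][1]>300: continue
            print(n,np.round(c[i]),s[i,4],"z%.3f"%z,w.mean(0).round(3),"z.005",w0.mean(0).round(3),"rect mm",np.round(r[0]),np.round(r[1]),round(r[2]))
m=cv2.inRange(hsv,(0,0,170),(180,40,255)); k,l,s,c=cv2.connectedComponentsWithStats(m)
for i in range(1,k):
    if s[i,4]>1500:
        ps=np.argwhere(l==i)[:,::-1].astype(float); r=cv2.minAreaRect(np.array([ray("top",p,0)[:2] for p in ps],np.float32)*1000)
        print("sheet",np.round(c[i]),np.round(r[0]),np.round(r[1]),round(r[2]))
crop=cv2.resize(im[120:300,90:410],None,fx=2.5,fy=2.5,interpolation=cv2.INTER_CUBIC); cv2.imwrite("pics/crop1.png",crop)
E
python3 m.py
```

```text
yellow [576. 238.] 1303 z0.050 [ 0.466 -0.568] z.005 [ 0.474 -0.593] rect mm [ 473. -587.] [ 97. 192.] 73
yellow [249. 213.] 105 z0.050 [0.506 0.12 ] z.005 [0.516 0.125] rect mm [506. 118.] [22. 28.] 8Traceback (most recent call last):
  File "m.py", line 11, in <module>
    w=np.array([ray("top",p,z)[:2] for p in ps]); w0=np.array([ray("top",p,.005)[:2] for p in ps])
                ~~~^^^^^^^^^^^
  File "h.py", line 4, in ray
    c=imaging.calibration(cam); K,R,t=map(np.array,(c["mtx"],c["R"],c["t"]))
ValueError: time passes only in moves, steps and waits
```

```bash
cat > h.py <<'E'
import numpy as np, cv2, functools
from workcell import sensors, imaging, order, spotter
@functools.lru_cache(None)
def cal(n): return {k:np.array(v) for k,v in imaging.calibration(n).items()}
def ray(cam,px,z):
    c=cal(cam); K,R,t=c["mtx"],c["R"],c["t"]
    d=R.T@np.linalg.inv(K)@np.array([px[0],px[1],1.0]); o=-R.T@t
    return o+d*(z-o[2])/d[2]
E
python3 m.py
```

```text
yellow [576. 238.] 1305 z0.050 [ 0.466 -0.568] z.005 [ 0.474 -0.593] rect mm [ 473. -587.] [ 97. 192.] 73
yellow [248. 213.] 86 z0.050 [0.506 0.121] z.005 [0.516 0.126] rect mm [506. 118.] [22. 28.] 8
blue [254. 187.] 149 z0.050 [0.563 0.111] z.005 [0.576 0.116] rect mm [563. 112.] [15. 47.] 5
blue [140. 240.] 186 z0.050 [0.445 0.342] z.005 [0.452 0.357] rect mm [445. 342.] [28. 29.] 22
pink [360. 182.] 154 z0.050 [ 0.579 -0.115] z.005 [ 0.593 -0.12 ] rect mm [ 580. -115.] [28. 25.] 72
pink [139. 214.] 147 z0.050 [0.5   0.348] z.005 [0.509 0.363] rect mm [500. 348.] [14. 47.] 20
orange [471. 268.] 3924 z0.004 [ 0.405 -0.359] z.005 [ 0.405 -0.359] rect mm [ 405. -360.] [152. 123.] 2
sheet [257.  51.] [913. 122.] [369.  79.] 90
sheet [353. 181.] [ 586. -107.] [148. 210.] 66
sheet [246. 211.] [519. 123.] [210. 148.] 5
sheet [138. 240.] [453. 356.] [210. 148.] 26
sheet [346. 443.] [ 33. -79.] [129.  74.] 0
```

View pics/crop1.png

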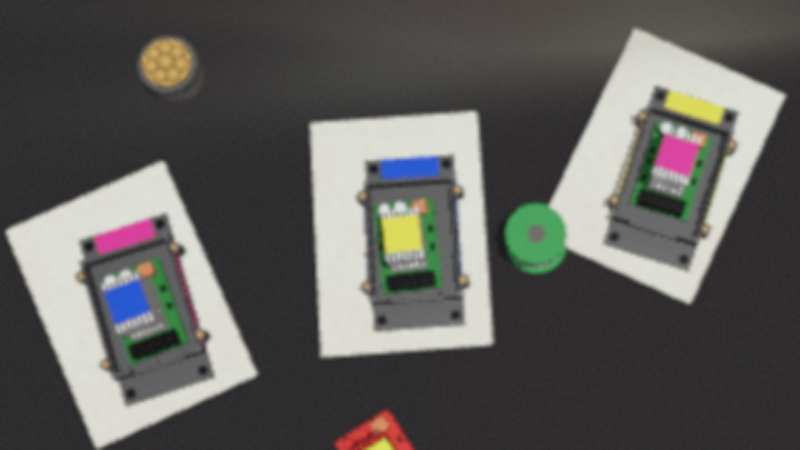

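Crop confirms: green-board modules with tape pink (678,152), yellow (402,235) and blue (127,302), with black connectors at the robot-side cable openings; the red board at (385,430) is the look-alike. Housing yaws are about −17°, +4° and +17°.

```bash
cat >> h.py <<'E'
from scipy.spatial.transform import Rotation as Ro
def go(x,y,z,yaw):
    "shift+rotvec in tool axes to get to TCP x,y,z with tool x at yaw deg, pointing down"
    o=sensors.get_obs(); R0=Ro.from_quat(o["ee_rot"])
    c,s=np.cos(np.radians(yaw)),np.sin(np.radians(yaw))
    R1=Ro.from_matrix(np.array([[c,s,0],[s,-c,0],[0,0,-1]]))
    d=R0.inv().apply(np.array([x,y,z])-o["position"]); rv=(R0.inv()*R1).as_rotvec()
    print("row",d.round(4),rv.round(3),"clock",o["clock"],"pos",o["position"].round(4))
E
python3 - <<'E'
from h import *
c=cal("wrist"); print({k:v.round(3).tolist() for k,v in c.items()})
go(.52,-.10,.25,-17)
E
```

```text
{'mtx': [[346.1, 0.0, 316.377], [0.0, 346.1, 240.125], [0.0, 0.0, 1.0]], 'tool_from_camera': [[0.001, -0.95, -0.312, 0.08], [1.0, 0.0, 0.001, -0.002], [-0.001, -0.312, 0.95, -0.126], [0.0, 0.0, 0.0, 1.0]]}
row [ 0.4438 -0.3362 -0.0017] [ 0.    -0.     0.683] clock 0.7 pos [ 0.2358 -0.5788  0.2483]
```

```bash
python3 -m inch '[[[0.05,-0.04,0,0,0,0.1,-1],[0.1,-0.08,0,0,0,0.2,-1],[0.15,-0.12,0,0,0,0.3,-1],[0.2,-0.15,0,0,0,0.4,-1],[0.25,-0.19,0,0,0,0.5,-1],[0.3,-0.23,0,0,0,0.6,-1],[0.35,-0.27,0,0,0,0.683,-1],[0.4,-0.3,0,0,0,0.683,-1],[0.47,-0.345,0.02,0,0,0.683,-1],[0.47,-0.345,0.03,0,0,0.683,-1]]]'
python3 -m inch '[[[0,0,0,0,0,0,-1],[0,0,0,0,0,0,-1],[0,0,0,0,0,0,-1]]]'
python3 - <<'E'
from h import *
go(.56,-.10,.22,-17)
cv2.imwrite("pics/w1.png",imaging.camera("wrist"))
E
```

```text
clock: 1.7
position: [0.4952, -0.1506, 0.2346]
ee_rot: [0.989, -0.148, 0.001, 0.0]
ft_force: [-0.3, -1.3, 0.4]
grip_width: 1.0
grasp_force: 0.0
clock: 2.0
position: [0.4937, -0.1534, 0.2339]
ee_rot: [0.989, -0.148, 0.0, 0.0]
ft_force: [0.2, -0.7, 0.3]
grip_width: 0.996
grasp_force: 0.0
row [ 0.0477 -0.0705  0.0139] [ 0.001 -0.    -0.001] clock 2.0 pos [ 0.4937 -0.1534  0.2339]
```

View pics/w1.png

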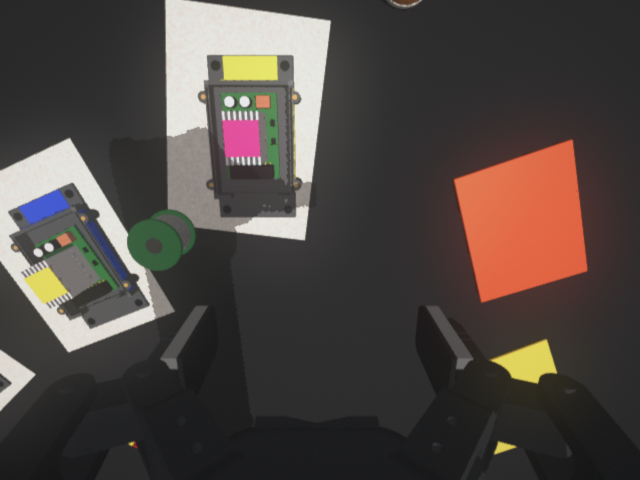

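Wrist view: housing yellow flange holes (216,64),(287,64),(226,209),(290,209); pink tape at (242,139); heat-sink fins run x 222–263; orange mat at (520,222).

```bash
cat >> h.py <<'E'
def wray(px,z,o=None):
    o=o or sensors.get_obs(); c=cal("wrist"); T=c["tool_from_camera"]; R=Ro.from_quat(o["ee_rot"]).as_matrix()
    org=R@T[:3,3]+o["position"]; d=R@T[:3,:3]@np.linalg.inv(c["mtx"])@np.array([px[0],px[1],1.])
    return (org+d*(z-org[2])/d[2])[:2]
def ang(a,b): return np.degrees(np.arctan2(*(b-a)[::-1]))
def housing(h,o=None):
    "4 flange holes: TL TR BL BR as seen with +x up"
    p=[wray(q,.005,o) for q in h]; c=np.mean(p,0); print("housing",c.round(4),"yaw",round(ang((p[2]+p[3])/2,(p[0]+p[1])/2),1),"len",np.linalg.norm(p[0]-p[2]).round(4),np.linalg.norm(p[1]-p[3]).round(4),"wid",np.linalg.norm(p[0]-p[1]).round(4)); return c
def sink(h,o=None):
    "heat sink top corners TL TR BL BR"
    p=[wray(q,.054,o) for q in h]; c=np.mean(p,0); print("sink",c.round(4),"yaw",round(ang((p[2]+p[3])/2,(p[0]+p[1])/2),1),"len",np.linalg.norm(p[0]-p[2]).round(4),"wid",np.linalg.norm(p[0]-p[1]).round(4)); return c
E
python3 - <<'E'
from h import *
housing([(216,64),(287,64),(226,209),(290,209)])
c=sink([(222,112),(262,112),(224,165),(262,165)])
b=[wray(q,.008) for q in [(219,93),(278,93),(273,179)]];print("board",(b[0]+b[2])/2,np.linalg.norm(b[0]-b[1]),np.linalg.norm(b[1]-b[2]),ang(b[2],b[1]))
print([wray(q,.004).round(3) for q in [(455,179),(572,140),(587,270),(482,302)]])
go(c[0],c[1],.15,-17)
E
```

```text
housing [ 0.5739 -0.1143] yaw -17.6 len 0.1371 0.1371 wid 0.0657
sink [ 0.5778 -0.1132] yaw -19.7 len 0.0432 wid 0.0332
board [ 0.57916819 -0.10847176] 0.05541775405492513 0.0807555541365012 -22.62494264307802
[array([ 0.479, -0.297]), array([ 0.483, -0.414]), array([ 0.335, -0.42 ]), array([ 0.33 , -0.302])]
row [ 0.0685 -0.0635  0.084 ] [ 0.001 -0.    -0.002] clock 2.05 pos [ 0.4937 -0.1537  0.234 ]
```

```bash
python3 -m inch '[[[0.034,-0.032,0.03,0,0,0,-1],[0.068,-0.064,0.06,0,0,0,-1],[0.068,-0.064,0.084,0,0,0,-1],[0.068,-0.064,0.084,0,0,0,-1],[0.068,-0.064,0.084,0,0,0,-1]]]'
python3 - <<'E'
from h import *
cv2.imwrite("pics/w2.png",imaging.camera("wrist")[0:480])
go(.578,-.1115,.042,-18)
E
```

```text
clock: 2.55
position: [0.5772, -0.1124, 0.1501]
ee_rot: [0.989, -0.148, -0.0, 0.0]
ft_force: [-0.4, -0.1, 1.4]
grip_width: 0.997
grasp_force: 0.0
row [-1.000e-04 -1.200e-03  1.092e-01] [ 0.001 -0.001  0.016] clock 2.6 pos [ 0.5777 -0.1126  0.1513]
```

View pics/w2.png

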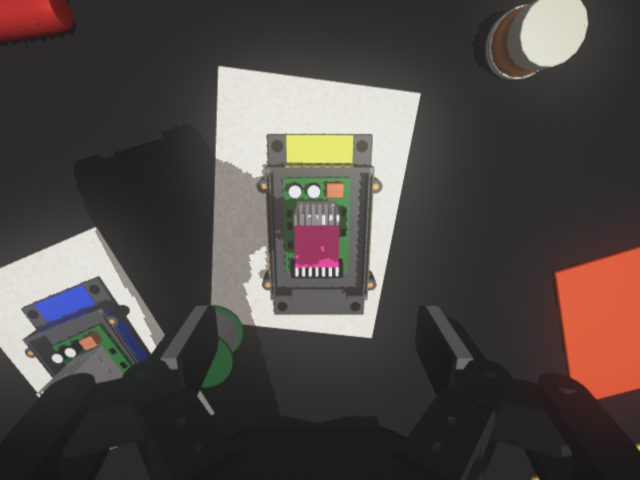

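```bash
python3 - <<'E'
from h import *
housing([(277,146),(361,146),(282,306),(355,306)])
sink([(294,206),(340,206),(294,277),(342,277)])
b=[wray(q,.008) for q in [(284,179),(350,179),(285,283),(347,283)]];print("board/well",np.mean(b,0),np.linalg.norm(b[0]-b[1]),np.linalg.norm(b[1]-b[3]))
E
```

```text
housing [ 0.574  -0.1128] yaw -17.1 len 0.1365 0.1365 wid 0.0639
sink [ 0.5812 -0.1137] yaw -16.2 len 0.0509 wid 0.0303
board/well [ 0.57413863 -0.11089639] 0.05109286260430379 0.0882810372072248
```

```bash
python3 -m inch '[[[0,0,0.04,0,0,0,-1],[0,0,0.08,0,0,0,-1],[0,0,0.108,0,0,0,-1],[0,0,0.108,0,0,0,-1],[0,0,0.108,0,0,0,1],[0,0,0.108,0,0,0,1],[0,0,0.108,0,0,0,1],[0,0,0.108,0,0,0,1],[0,0,0.108,0,0,0,1],[0,0,0.108,0,0,0,1]]]' 40
python3 -m inch '[[[0,0,0,0,0,0,1],[0,0,0,0,0,0,1],[0,0,-0.01,0,0,0,1],[0,0,-0.03,0,0,0,1],[0,0,-0.05,0,0,0,1],[0,0,-0.07,0,0,0,1],[0,0,-0.09,0,0,0,1],[0,0,-0.09,0,0,0,1]]]'
python3 - <<'E'
from h import *
cv2.imwrite("pics/w3.png",imaging.camera("wrist"))
print(sensors.get_obs()["grasp_force"])
go(.405,-.36,.14,2)
E
```

```text
clock: 3.6
position: [0.5787, -0.1113, 0.0435]
ee_rot: [0.989, -0.148, 0.001, 0.0]
ft_force: [-1.8, -0.7, 8.8]
grip_width: 0.346
grasp_force: 40.9
clock: 4.4
position: [0.5794, -0.111, 0.1352]
ee_rot: [0.989, -0.147, 0.002, 0.0]
ft_force: [-0.2, -0.3, -1.4]
grip_width: 0.35
grasp_force: 39.8
39.782368540763855
row [-0.0933  0.2887 -0.007 ] [ 0.    -0.003 -0.331] clock 4.45 pos [ 0.5785 -0.1111  0.1333]
```

View pics/w3.png

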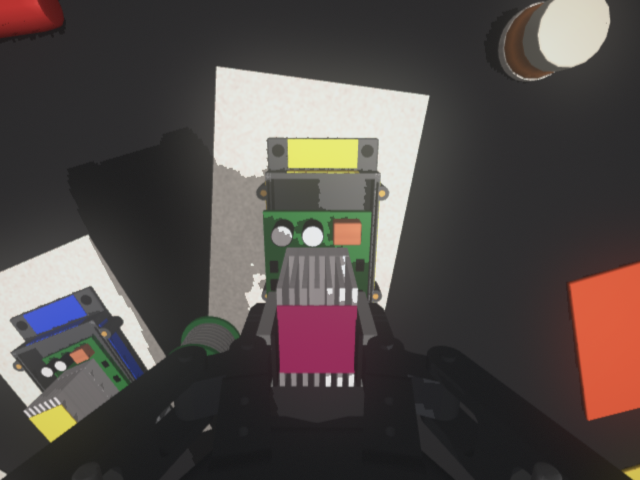

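Pink module is held level in the gripper; sink top spans about (277,305) to (357,386).

```bash
cat >> h.py <<'E'
def held(px,above=.0105):
    "tool-frame x,y of held sink-top points (above: m behind TCP)"
    c=cal("wrist");T=c["tool_from_camera"]; d=T[:3,:3]@np.linalg.inv(c["mtx"])@np.array([px[0],px[1],1.]); o=T[:3,3]
    return (o+d*(-above-o[2])/d[2])[:2].round(4)
E
python3 - <<'E'
from h import *
for p in [(277,305),(357,305),(277,386),(357,386)]: print(held(p))
for p in [(264,211),(371,211)]: print("board",held(p,-.0355))
E
```

```text
[ 0.0152 -0.0156]
[0.0152 0.0144]
[-0.0218 -0.0169]
[-0.0218  0.0158]
board [ 0.0403 -0.0259]
board [0.0403 0.0253]
```

```bash
python3 -m inch '[[[-0.01,0.03,0,0,0,-0.04,1],[-0.02,0.065,0,0,0,-0.08,1],[-0.032,0.1,0,0,0,-0.12,1],[-0.045,0.14,0,0,0,-0.16,1],[-0.058,0.18,0,0,0,-0.2,1],[-0.07,0.22,0,0,0,-0.24,1],[-0.082,0.255,0,0,0,-0.29,1],[-0.093,0.288,0,0,0,-0.33,1],[-0.093,0.288,0,0,0,-0.33,1],[-0.093,0.288,0,0,0,-0.33,1]]]'
python3 - <<'E'
from h import *
go(.406,-.359,.044,2)
E
```

```text
clock: 5.45
position: [0.4038, -0.3594, 0.1308]
ee_rot: [1.0, 0.016, -0.001, -0.001]
ft_force: [-0.0, 0.6, -2.0]
grip_width: 0.337
grasp_force: 40.0
row [ 0.0023 -0.0003  0.0868] [-0.001  0.001 -0.003] clock 5.45 pos [ 0.4038 -0.3594  0.1308]
```

```bash
python3 -m inch '[[[0,0,0.03,0,0,0,1],[0,0,0.055,0,0,0,1],[0,0,0.07,0,0,0,1],[0,0,0.077,0,0,0,1],[0,0,0.081,0,0,0,1],[0,0,0.084,0,0,0,1],[0,0,0.086,0,0,0,1],[0,0,0.087,0,0,0,1],[0,0,0.087,0,0,0,1]]]'
```

```text
clock: 6.35
position: [0.4049, -0.3595, 0.0452]
ee_rot: [1.0, 0.017, 0.0, 0.0]
ft_force: [0.2, -0.9, -2.4]
grip_width: 0.347
grasp_force: 40.1
```

```bash
python3 -m inch '[[[0,0,0.001,0,0,0,1],[0,0,0.002,0,0,0,1],[0,0,0.002,0,0,0,1],[0,0,0.002,0,0,0,1]]]'
```

```text
clock: 6.75
position: [0.4049, -0.3595, 0.0434]
ee_rot: [1.0, 0.017, 0.0, 0.0]
ft_force: [-2.6, 1.5, 6.1]
grip_width: 0.341
grasp_force: 40.9
```

```bash
python3 -m inch '[[[0,0,0,0,0,0,0.3],[0,0,0,0,0,0,0],[0,0,0,0,0,0,-1],[0,0,0,0,0,0,-1],[0,0,0,0,0,0,-1],[0,0,0,0,0,0,-1],[0,0,-0.03,0,0,0,-1],[0,0,-0.07,0,0,0,-1],[0,0,-0.12,0,0,0,-1],[0,0,-0.12,0,0,0,-1]]]'
python3 - <<'E'
from h import *
cv2.imwrite("pics/w4.png",imaging.camera("wrist"))
go(.515,.12,.15,4)
E
```

```text
clock: 7.75
position: [0.4076, -0.3613, 0.1696]
ee_rot: [1.0, 0.017, 0.004, 0.004]
ft_force: [1.0, -0.1, -0.1]
grip_width: 0.997
grasp_force: 0.0
row [ 0.1247 -0.4767  0.0147] [ 0.005 -0.005 -0.036] clock 7.8 pos [ 0.4064 -0.3605  0.1663]
```

View pics/w4.png

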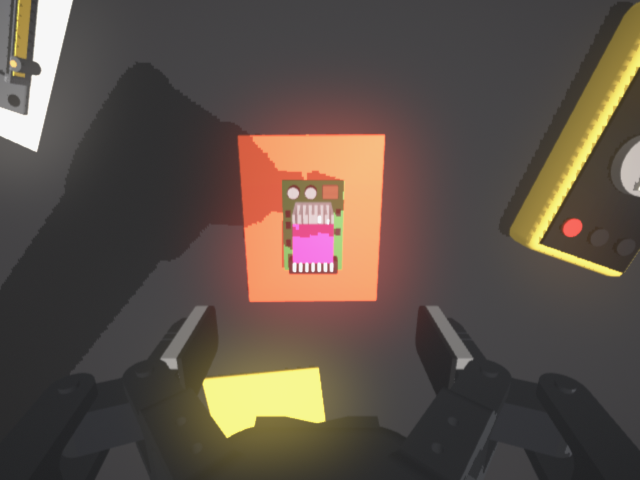

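Pink module lies flat in the middle of the orange mat (312,230). On to the yellow one.

```bash
python3 -m inch '[[[0.01,-0.04,0,0,0,0,-1],[0.022,-0.085,0,0,0,0,-1],[0.035,-0.13,0,0,0,0,-1],[0.047,-0.18,0,0,0,0,-1],[0.06,-0.23,0,0,0,0,-1],[0.072,-0.28,0,0,0,0,-1],[0.085,-0.33,0,0,0,0,-1],[0.098,-0.38,0,0,0,0,-1],[0.11,-0.425,0,0,0,-0.02,-1],[0.123,-0.473,0.01,0,0,-0.035,-1]]]'
python3 -m inch '[[[0,0,0,0,0,0,-1],[0,0,0,0,0,0,-1],[0,0,0,0,0,0,-1]]]'
python3 - <<'E'
from h import *
cv2.imwrite("pics/w5.png",imaging.camera("wrist"))
E
```

```text
clock: 8.8
position: [0.511, 0.1148, 0.1538]
ee_rot: [0.999, 0.035, 0.001, 0.0]
ft_force: [1.3, -1.0, 0.4]
grip_width: 1.0
grasp_force: 0.0
clock: 9.1
position: [0.5103, 0.1115, 0.153]
ee_rot: [0.999, 0.034, -0.001, 0.0]
ft_force: [0.6, -0.3, -0.0]
grip_width: 0.999
grasp_force: 0.0
```

View pics/w5.png

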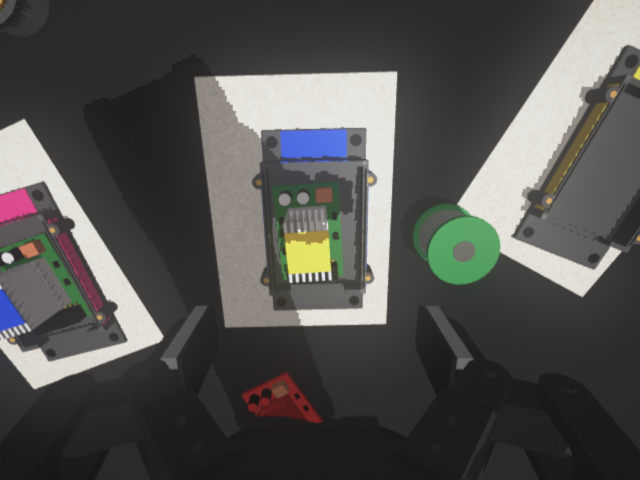

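```bash
python3 - <<'E'
from h import *
housing([(272,142),(355,141),(280,300),(353,299)])
sink([(285,212),(329,212),(285,283),(331,283)])
p=[wray(q,.008) for q in [(272,185),(341,185)]]; print(p, np.linalg.norm(p[0]-p[1])); m=(p[0]+p[1])/2; a=np.radians(4); print("board c",m-.04*np.array([np.cos(a),np.sin(a)]))
go(.511,.121,.0435,4)
E
```

```text
housing [0.5112 0.1133] yaw 4.8 len 0.1346 0.1344 wid 0.0633
sink [0.5088 0.1183] yaw 4.1 len 0.052 wid 0.0294
[array([0.54342368, 0.14927983]), array([0.54703997, 0.09530599])] 0.05409484734986651
board c [0.50532926 0.11950265]
row [ 0.0012 -0.0099  0.1098] [ 0.001  0.001 -0.003] clock 9.15 pos [0.5105 0.1111 0.1533]
```

```bash
python3 -m inch '[[[-0.003,-0.008,0.04,0,0,0,-1],[-0.003,-0.008,0.08,0,0,0,-1],[-0.003,-0.008,0.1095,0,0,0,-1],[-0.003,-0.008,0.1095,0,0,0,-1],[-0.003,-0.008,0.1095,0,0,0,1],[-0.003,-0.008,0.1095,0,0,0,1],[-0.003,-0.008,0.1095,0,0,0,1],[-0.003,-0.008,0.1095,0,0,0,1],[-0.003,-0.008,0.1095,0,0,0,1],[-0.003,-0.008,0.1095,0,0,0,1]]]' 40
python3 -m inch '[[[0,0,0,0,0,0,1],[0,0,0,0,0,0,1],[0,0,-0.01,0,0,0,1],[0,0,-0.03,0,0,0,1],[0,0,-0.05,0,0,0,1],[0,0,-0.07,0,0,0,1],[0,0,-0.09,0,0,0,1],[0,0,-0.11,0,0,0,1],[0,0,-0.11,0,0,0,1]]]'
python3 - <<'E'
from h import *
cv2.imwrite("pics/w6.png",imaging.camera("wrist"))
go(.574,-.113,.153,-17.3)
E
```

```text
clock: 10.15
position: [0.5081, 0.1204, 0.0457]
ee_rot: [0.999, 0.034, 0.001, 0.0]
ft_force: [-2.6, -2.3, 8.6]
grip_width: 0.35
grasp_force: 38.6
clock: 11.05
position: [0.5084, 0.1212, 0.1573]
ee_rot: [0.999, 0.034, 0.002, -0.0]
ft_force: [0.5, -0.2, -1.7]
grip_width: 0.344
grasp_force: 39.7
row [0.0501 0.2378 0.0028] [-0.    -0.003  0.371] clock 11.1 pos [0.5077 0.1208 0.1556]
```

View pics/w6.png

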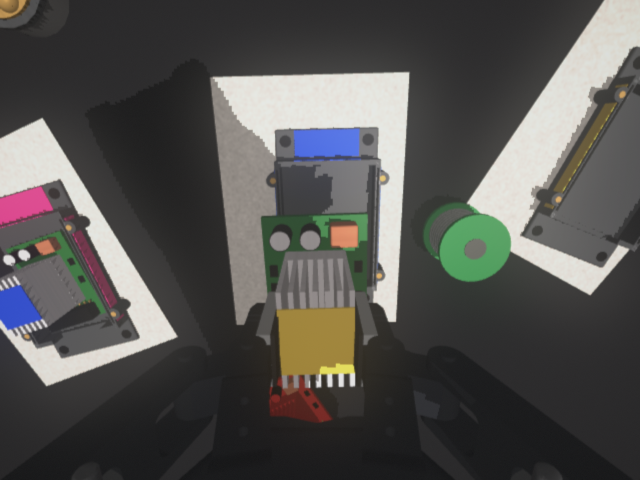

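Yellow module held, board edge at row 215 (about 2 mm back of centre). Carry to the yellow housing.

```bash
python3 -m inch '[[[0.006,0.03,0,0,0,0.05,1],[0.014,0.065,0,0,0,0.1,1],[0.022,0.1,0,0,0,0.15,1],[0.03,0.135,0,0,0,0.2,1],[0.037,0.17,0,0,0,0.26,1],[0.044,0.205,0,0,0,0.32,1],[0.052,0.238,0,0,0,0.371,1],[0.052,0.238,0.02,0,0,0.371,1],[0.052,0.238,0.03,0,0,0.371,1],[0.052,0.238,0.03,0,0,0.371,1]]]'
python3 - <<'E'
from h import *
cv2.imwrite("pics/w7.png",imaging.camera("wrist"))
go(.576,-.1135,.0455,-17.3)
E
```

```text
clock: 12.1
position: [0.5737, -0.1122, 0.1218]
ee_rot: [0.989, -0.15, -0.002, -0.0]
ft_force: [0.2, 0.8, -1.4]
grip_width: 0.347
grasp_force: 39.5
row [0.0022 0.001  0.0776] [-0.     0.003  0.002] clock 12.15 pos [ 0.5744 -0.112   0.1231]
```

View pics/w7.png

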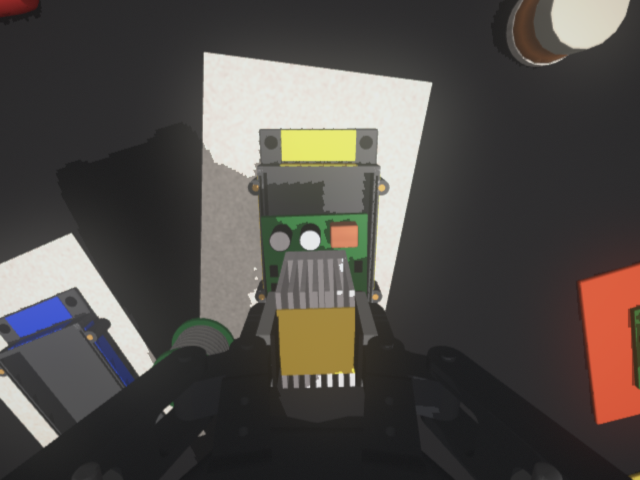

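The module is centred on and parallel to the yellow housing (tape at (318,146)); lower it.

```bash
python3 -m inch '[[[0.002,0.001,0.025,0,0,0,1],[0.002,0.001,0.045,0,0,0,1],[0.002,0.001,0.06,0,0,0,1],[0.002,0.001,0.067,0,0,0,1],[0.002,0.001,0.072,0,0,0,1],[0.002,0.001,0.075,0,0,0,1],[0.002,0.001,0.077,0,0,0,1],[0.002,0.001,0.078,0,0,0,1],[0.002,0.001,0.078,0,0,0,1]]]'
```

```text
clock: 13.05
position: [0.5771, -0.1149, 0.0465]
ee_rot: [0.989, -0.151, 0.0, 0.0]
ft_force: [0.1, -0.3, -2.1]
grip_width: 0.345
grasp_force: 39.5
```

```bash
python3 -m inch '[[[0,0,0.001,0,0,0,1],[0,0,0.002,0,0,0,1],[0,0,0.002,0,0,0,1]]]'
```

```text
clock: 13.35
position: [0.5772, -0.1149, 0.0458]
ee_rot: [0.989, -0.151, 0.0, 0.0]
ft_force: [-6.2, 0.5, 11.8]
grip_width: 0.344
grasp_force: 41.1
```

```bash
python3 -m inch '[[[0,0,0,0,0,0,0.3],[0,0,0,0,0,0,0],[0,0,0,0,0,0,-1],[0,0,0,0,0,0,-1],[0,0,0,0,0,0,-1],[0,0,0,0,0,0,-1],[0,0,-0.03,0,0,0,-1],[0,0,-0.07,0,0,0,-1],[0,0,-0.11,0,0,0,-1],[0,0,-0.11,0,0,0,-1]]]'
python3 - <<'E'
from h import *
cv2.imwrite("pics/w8.png",imaging.camera("wrist"))
go(.445,.345,.15,17)
E
```

```text
clock: 14.35
position: [0.5798, -0.115, 0.1601]
ee_rot: [0.989, -0.151, 0.004, 0.0]
ft_force: [0.8, -0.3, -0.8]
grip_width: 0.999
grasp_force: 0.0
row [-0.2645 -0.3994  0.0059] [ 0.001 -0.005 -0.599] clock 14.4 pos [ 0.5786 -0.115   0.1572]
```

View pics/w8.png

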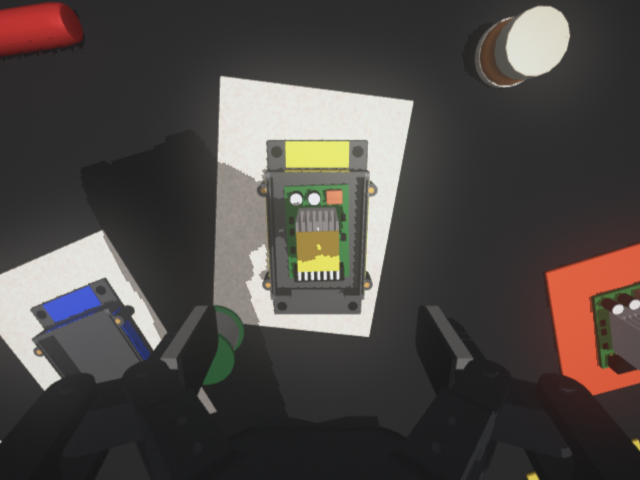

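Yellow module sits flat in the yellow housing, centred (318,235). Next: blue module.

```bash
python3 -m inch '[[[-0.025,-0.04,0,0,0,-0.06,-1],[-0.05,-0.08,0,0,0,-0.12,-1],[-0.08,-0.12,0,0,0,-0.18,-1],[-0.105,-0.16,0,0,0,-0.24,-1],[-0.13,-0.2,0,0,0,-0.3,-1],[-0.16,-0.24,0,0,0,-0.36,-1],[-0.185,-0.28,0,0,0,-0.42,-1],[-0.21,-0.32,0,0,0,-0.48,-1],[-0.24,-0.36,0,0,0,-0.54,-1],[-0.264,-0.399,0.003,0,0,-0.6,-1]]]'
python3 -m inch '[[[0,0,0,0,0,0,-1],[0,0,0,0,0,0,-1],[0,0,0,0,0,0,-1]]]'
python3 - <<'E'
from h import *
cv2.imwrite("pics/w9.png",imaging.camera("wrist"))
E
```

```text
clock: 15.4
position: [0.4421, 0.3465, 0.1506]
ee_rot: [0.989, 0.15, -0.0, 0.0]
ft_force: [1.0, 0.8, 0.2]
grip_width: 1.003
grasp_force: 0.0
clock: 15.7
position: [0.444, 0.3433, 0.1503]
ee_rot: [0.989, 0.147, -0.001, 0.001]
ft_force: [0.7, -0.3, 0.1]
grip_width: 1.001
grasp_force: 0.0
```

View pics/w9.png

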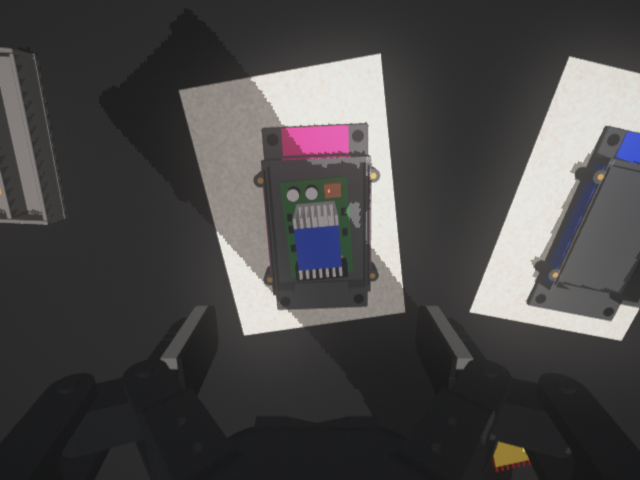

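```bash
python3 - <<'E'
from h import *
housing([(272,138),(358,135),(284,301),(359,299)])
sink([(293,207),(338,206),(297,279),(343,277)])
p=[wray(q,.008) for q in [(281,180),(349,179)]]; yaw=ang(p[1],p[0])-90; print(yaw,np.linalg.norm(p[0]-p[1])); m=(p[0]+p[1])/2; a=np.radians(18.5); print("board c",m-.04*np.array([np.cos(a),np.sin(a)]))
go(.444,.343,.0435,19)
E
```

```text
housing [0.4478 0.3436] yaw 19.3 len 0.1372 0.1375 wid 0.0647
sink [0.4479 0.3445] yaw 20.4 len 0.0517 wid 0.0295
17.779763457216404 0.052534815671489356
board c [0.44433313 0.34436639]
row [-2.000e-04 -1.000e-04  1.071e-01] [ 0.001  0.001 -0.036] clock 15.75 pos [0.4443 0.3431 0.1506]
```

```bash
python3 -m inch '[[[0.001,0,0.04,0,0,-0.035,-1],[0.001,0,0.08,0,0,-0.035,-1],[0.001,0,0.107,0,0,-0.035,-1],[0.001,0,0.107,0,0,-0.035,-1],[0.001,0,0.107,0,0,-0.035,1],[0.001,0,0.107,0,0,-0.035,1],[0.001,0,0.107,0,0,-0.035,1],[0.001,0,0.107,0,0,-0.035,1],[0.001,0,0.107,0,0,-0.035,1],[0.001,0,0.107,0,0,-0.035,1]]]' 40
python3 -m inch '[[[0,0,0,0,0,0,1],[0,0,0,0,0,0,1],[0,0,-0.01,0,0,0,1],[0,0,-0.03,0,0,0,1],[0,0,-0.05,0,0,0,1],[0,0,-0.07,0,0,0,1],[0,0,-0.09,0,0,0,1],[0,0,-0.11,0,0,0,1],[0,0,-0.11,0,0,0,1]]]'
python3 - <<'E'
from h import *
im=imaging.camera("wrist"); cv2.imwrite("pics/w10.png",im)
hsv=cv2.cvtColor(im,cv2.COLOR_BGR2HSV); m=cv2.inRange(hsv,(50,80,30),(80,255,255))
g=m[180:300,255:380]; print("green rows start",180+np.argwhere(g.sum(1)>255*60)[:1].ravel(), "cols", 255+np.argwhere(g[45:55].sum(0)>0)[[0,-1]].ravel())
go(.5115,.1133,.153,4.6)
E
```

```text
clock: 16.75
position: [0.4454, 0.3453, 0.0457]
ee_rot: [0.986, 0.165, 0.001, -0.0]
ft_force: [-0.5, -1.7, 7.5]
grip_width: 0.34
grasp_force: 39.6
clock: 17.65
position: [0.4454, 0.3461, 0.1575]
ee_rot: [0.986, 0.166, 0.002, -0.001]
ft_force: [0.3, 0.4, -1.6]
grip_width: 0.346
grasp_force: 39.5
green rows start [216] cols [264 367]
row [-0.013   0.2411  0.0026] [-0.001 -0.003  0.252] clock 17.7 pos [0.445  0.3454 0.1557]
```

```bash
python3 -m inch '[[[-0.001,0.03,0,0,0,0.03,1],[-0.003,0.065,0,0,0,0.06,1],[-0.004,0.1,0,0,0,0.1,1],[-0.006,0.135,0,0,0,0.14,1],[-0.008,0.17,0,0,0,0.18,1],[-0.009,0.205,0,0,0,0.22,1],[-0.011,0.241,0,0,0,0.252,1],[-0.011,0.241,0.02,0,0,0.252,1],[-0.011,0.241,0.03,0,0,0.252,1],[-0.011,0.241,0.03,0,0,0.252,1]]]'
python3 - <<'E'
from h import *
cv2.imwrite("pics/w11.png",imaging.camera("wrist"))
go(.5135,.1135,.0455,4.6)
E
```

```text
clock: 18.7
position: [0.5113, 0.114, 0.1223]
ee_rot: [0.999, 0.041, -0.002, -0.0]
ft_force: [-0.6, -0.7, -0.5]
grip_width: 0.343
grasp_force: 39.5
row [0.0017 0.0012 0.078 ] [-0.     0.002  0.002] clock 18.75 pos [0.5119 0.1145 0.1235]
```

View pics/w11.png

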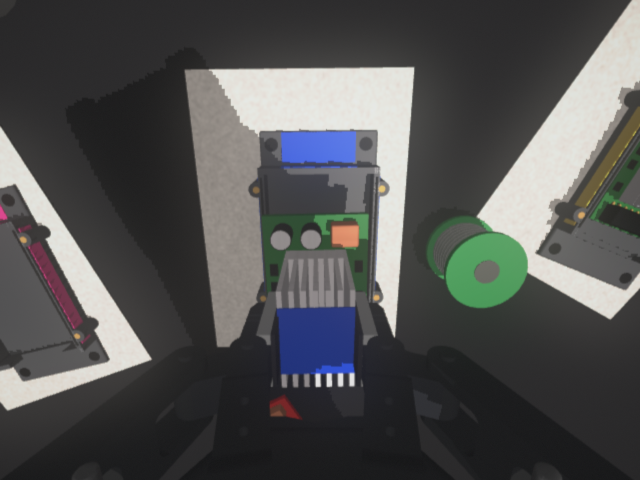

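Blue module is centred over the blue housing (tape at (318,147)), same as the earlier good placement; lower and release.

```bash
python3 -m inch '[[[0.002,0.001,0.025,0,0,0,1],[0.002,0.001,0.045,0,0,0,1],[0.002,0.001,0.06,0,0,0,1],[0.002,0.001,0.067,0,0,0,1],[0.002,0.001,0.072,0,0,0,1],[0.002,0.001,0.075,0,0,0,1],[0.002,0.001,0.077,0,0,0,1],[0.002,0.001,0.079,0,0,0,1],[0.002,0.001,0.08,0,0,0,1],[0.002,0.001,0.08,0,0,0,1]]]'
```

```text
clock: 19.75
position: [0.5154, 0.1128, 0.0456]
ee_rot: [0.999, 0.04, 0.0, 0.0]
ft_force: [-6.1, -2.1, 12.5]
grip_width: 0.349
grasp_force: 41.2
```

Touching; release, rise, and return to the mat.

```bash
python3 -m inch '[[[0,0,0,0,0,0,0.3],[0,0,0,0,0,0,0],[0,0,0,0,0,0,-1],[0,0,0,0,0,0,-1],[0,0,0,0,0,0,-1],[0,0,0,0,0,0,-1],[0,0,-0.03,0,0,0,-1],[0,0,-0.07,0,0,0,-1],[0,0,-0.11,0,0,0,-1],[0,0,-0.11,0,0,0,-1]]]'
python3 - <<'E'
from h import *
cv2.imwrite("pics/w12.png",imaging.camera("wrist"))
go(.405,-.3595,.12,2)
E
```

```text
clock: 20.75
position: [0.5176, 0.1138, 0.1594]
ee_rot: [0.999, 0.04, 0.004, -0.0]
ft_force: [0.5, -0.1, -0.1]
grip_width: 1.0
grasp_force: 0.0
row [-0.1494  0.4621  0.036 ] [ 0.    -0.005  0.046] clock 20.8 pos [0.5165 0.1131 0.1567]
```

```bash
python3 -m inch '[[[-0.014,0.042,0,0,0,0,-1],[-0.028,0.085,0,0,0,0,-1],[-0.043,0.13,0,0,0,0.02,-1],[-0.058,0.178,0,0,0,0.02,-1],[-0.073,0.226,0,0,0,0.02,-1],[-0.088,0.273,0,0,0,0.04,-1],[-0.103,0.32,0,0,0,0.046,-1],[-0.119,0.368,0,0,0,0.046,-1],[-0.134,0.415,0.01,0,0,0.046,-1],[-0.149,0.462,0.03,0,0,0.046,-1]]]'
python3 -m inch '[[[0,0,0,0,0,0,-1],[0,0,0,0,0,0,-1],[0,0,0,0,0,0,-1]]]'
python3 - <<'E'
from h import *
go(.405,-.3595,.0433,2)
E
```

```text
clock: 21.8
position: [0.4037, -0.3586, 0.1254]
ee_rot: [1.0, 0.017, 0.0, 0.001]
ft_force: [1.5, -0.2, 0.6]
grip_width: 0.996
grasp_force: 0.0
clock: 22.1
position: [0.4051, -0.3547, 0.1253]
ee_rot: [1.0, 0.018, -0.0, -0.001]
ft_force: [0.2, -0.2, -0.2]
grip_width: 1.001
grasp_force: 0.0
row [-0.0002  0.0049  0.082 ] [-0.001  0.     0.001] clock 22.1 pos [ 0.4051 -0.3547  0.1253]
```

```bash
python3 -m inch '[[[0,0.005,0.03,0,0,0,-1],[0,0.005,0.06,0,0,0,-1],[0,0.005,0.081,0,0,0,-1],[0,0.005,0.081,0,0,0,-1],[0,0.005,0.081,0,0,0,1],[0,0.005,0.081,0,0,0,1],[0,0.005,0.081,0,0,0,1],[0,0.005,0.081,0,0,0,1],[0,0.005,0.081,0,0,0,1],[0,0.005,0.081,0,0,0,1]]]' 40
python3 -m inch '[[[0,0,0,0,0,0,1],[0,0,0,0,0,0,1],[0,0,-0.01,0,0,0,1],[0,0,-0.03,0,0,0,1],[0,0,-0.05,0,0,0,1],[0,0,-0.07,0,0,0,1],[0,0,-0.09,0,0,0,1],[0,0,-0.11,0,0,0,1],[0,0,-0.11,0,0,0,1]]]'
python3 - <<'E'
from h import *
im=imaging.camera("wrist"); cv2.imwrite("pics/w13.png",im)
hsv=cv2.cvtColor(im,cv2.COLOR_BGR2HSV); m=cv2.inRange(hsv,(45,60,30),(80,255,255))
g=m[180:300,255:380]; print("green rows start",180+np.argwhere(g.sum(1)>255*40)[:1].ravel(), "cols", 255+np.argwhere(g[45:55].sum(0)>0)[[0,-1]].ravel())
go(.448,.3436,.155,19)
E
```

```text
clock: 23.1
position: [0.4054, -0.3615, 0.046]
ee_rot: [1.0, 0.017, 0.001, 0.001]
ft_force: [-1.1, 0.5, 6.8]
grip_width: 0.343
grasp_force: 41.4
clock: 24.0
position: [0.4059, -0.3619, 0.1579]
ee_rot: [1.0, 0.017, 0.002, 0.002]
ft_force: [-0.5, -0.0, -1.9]
grip_width: 0.342
grasp_force: 40.3
green rows start [212] cols [323 368]
row [ 6.720e-02 -7.032e-01 -2.000e-04] [ 0.002 -0.001 -0.297] clock 24.05 pos [ 0.4052 -0.3615  0.156 ]
```

```bash
python3 -m inch '[[[0.015,-0.03,0,0,0,0,1],[0.03,-0.065,0,0,0,0,1],[0.045,-0.105,0,0,0,0,1],[0.06,-0.145,0,0,0,0,1],[0.075,-0.185,0,0,0,0,1],[0.085,-0.225,0,0,0,-0.04,1],[0.095,-0.265,0,0,0,-0.08,1],[0.1,-0.305,0,0,0,-0.12,1],[0.1,-0.345,0,0,0,-0.16,1],[0.1,-0.38,0,0,0,-0.2,1]]]'
python3 - <<'E'
from h import *
go(.448,.3436,.155,19)
E
```

```text
clock: 25.05
position: [0.4905, 0.0243, 0.1537]
ee_rot: [0.993, 0.118, -0.001, -0.0]
ft_force: [0.6, -0.6, -2.3]
grip_width: 0.343
grasp_force: 40.2
row [ 0.0338 -0.3203 -0.0011] [-0.001  0.001 -0.094] clock 25.05 pos [0.4905 0.0243 0.1537]
```

```bash
python3 -m inch '[[[0.004,-0.04,0,0,0,-0.02,1],[0.008,-0.08,0,0,0,-0.04,1],[0.012,-0.12,0,0,0,-0.06,1],[0.017,-0.16,0,0,0,-0.094,1],[0.021,-0.2,0,0,0,-0.094,1],[0.025,-0.24,0,0,0,-0.094,1],[0.03,-0.28,0,0,0,-0.094,1],[0.034,-0.318,0,0,0,-0.094,1],[0.034,-0.318,0.03,0,0,-0.094,1],[0.034,-0.318,0.03,0,0,-0.094,1]]]'
python3 - <<'E'
from h import *
cv2.imwrite("pics/w14.png",imaging.camera("wrist"))
go(.448,.3438,.0455,19)
E
```

```text
clock: 26.05
position: [0.448, 0.3387, 0.1206]
ee_rot: [0.986, 0.165, -0.003, 0.001]
ft_force: [-0.7, -1.8, -2.1]
grip_width: 0.344
grasp_force: 40.2
row [ 0.0011 -0.0057  0.0769] [ 0.001  0.005 -0.002] clock 26.1 pos [0.4492 0.3382 0.1224]
```

View pics/w14.png

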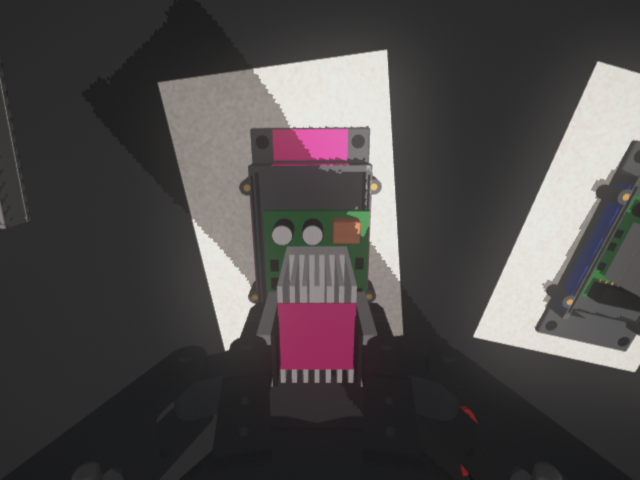

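Pink module is over the pink housing, about 5 mm to the right of centre, matching the computed y correction; correct and lower.

```bash
python3 -m inch '[[[0.001,-0.005,0.005,0,0,0,1],[0.001,-0.005,0.03,0,0,0,1],[0.001,-0.005,0.05,0,0,0,1],[0.001,-0.005,0.062,0,0,0,1],[0.001,-0.005,0.069,0,0,0,1],[0.001,-0.005,0.073,0,0,0,1],[0.001,-0.005,0.076,0,0,0,1],[0.001,-0.005,0.078,0,0,0,1],[0.001,-0.005,0.079,0,0,0,1],[0.001,-0.005,0.079,0,0,0,1]]]'
```

```text
clock: 27.1
position: [0.4501, 0.3446, 0.0461]
ee_rot: [0.987, 0.164, 0.0, -0.0]
ft_force: [-0.1, -0.2, -2.6]
grip_width: 0.346
grasp_force: 40.4
```

```bash
python3 -m inch '[[[0,0,0.001,0,0,0,1],[0,0,0.002,0,0,0,1],[0,0,0.002,0,0,0,1]]]'
```

```text
clock: 27.4
position: [0.4501, 0.3447, 0.0459]
ee_rot: [0.987, 0.164, 0.001, 0.001]
ft_force: [-7.6, -7.5, 22.5]
grip_width: 0.34
grasp_force: 43.4
```

```bash
python3 -m inch '[[[0,0,-0.001,0,0,0,0.3],[0,0,-0.001,0,0,0,0],[0,0,-0.001,0,0,0,-1],[0,0,-0.001,0,0,0,-1],[0,0,-0.001,0,0,0,-1],[0,0,-0.001,0,0,0,-1],[0,0,-0.03,0,0,0,-1],[0,0,-0.07,0,0,0,-1],[0,0,-0.11,0,0,0,-1],[0,0,-0.11,0,0,0,-1]]]'
python3 -m inch '[[[0,0,0,0,0,0,-1],[0,0,0,0,0,0,-1]]]'
cat > v.py <<'E'
from h import *
R={"yellow":(20,35),"blue":(108,125),"pink":(145,172)}
H={"yellow":(.574,-.113,-17.3),"blue":(.5115,.1133,4.6),"pink":(.448,.3436,19)}
im=imaging.camera("top"); hsv=cv2.cvtColor(im,cv2.COLOR_BGR2HSV)
for n,(a,b) in R.items():
    k,l,s,c=cv2.connectedComponentsWithStats(cv2.inRange(hsv,(a,110,70),(b,255,255)))
    x,y,w=H[n]; q=np.radians(w); M=np.array([[np.cos(q),np.sin(q)],[-np.sin(q),np.cos(q)]])
    for i in range(1,k):
        if s[i,4]>40:
            t=M@(ray("top",c[i],.054)[:2]-[x,y]); f=M@(ray("top",c[i],.005)[:2]-[x,y])
            if np.hypot(*t)<.09: print(n,c[i].round(),s[i,4],"as sink top",t.round(4),"as flange",f.round(4))
o=sensors.get_obs(); iw=imaging.camera("wrist"); hw=cv2.cvtColor(iw,cv2.COLOR_BGR2HSV)
m=cv2.inRange(hw,(45,60,25),(80,255,255)); k,l,s,c=cv2.connectedComponentsWithStats(m)
x,y,w=H["pink"]; q=np.radians(w); M=np.array([[np.cos(q),np.sin(q)],[-np.sin(q),np.cos(q)]])
for r in (145,172),:
    mm=cv2.inRange(hw,(r[0],110,40),(r[1],255,255)); k,l,s,c=cv2.connectedComponentsWithStats(mm)
    for i in range(1,k):
        if s[i,4]>200: print("wrist pink",c[i].round(),s[i],"sink",(M@(wray(c[i],.054,o)-[x,y])).round(4),"flange",(M@(wray(c[i],.005,o)-[x,y])).round(4))
E
python3 v.py
```

```text
clock: 28.4
position: [0.4517, 0.3466, 0.1591]
ee_rot: [0.986, 0.164, 0.004, -0.002]
ft_force: [1.3, 1.3, -1.2]
grip_width: 1.004
grasp_force: 0.0
clock: 28.6
position: [0.4496, 0.3438, 0.1526]
ee_rot: [0.987, 0.164, -0.001, 0.0]
ft_force: [0.0, 0.1, -1.1]
grip_width: 0.997
grasp_force: 0.0
yellow [367. 163.] 156 as sink top [ 0.0487 -0.0017] as flange [ 0.0661 -0.0025]
yellow [361. 183.] 197 as sink top [ 0.0016 -0.003 ] as flange [ 0.0168 -0.0038]
blue [253. 187.] 183 as sink top [ 0.0502 -0.0065] as flange [ 0.0643 -0.0021]
blue [253. 210.] 202 as sink top [ 0.0009 -0.0027] as flange [0.0127 0.0019]
wrist pink [316. 147.] [ 283  133   67   29 1796] sink [0.0685 0.0011] flange [0.0657 0.0011]
wrist pink [316. 245.] [ 294  225   44   42 1821] sink [0.0033 0.0017] flange [-0.0137  0.0018]
```

All three modules are within about 4 mm of their places and the arm is clear.

```bash
python3 -c "
from workcell import order
print(order.hand_in())"
```

```text
the job is handed in; nothing more can be done
None
```

The job is handed in, though no verdict came back: each module is in the housing of its own tape colour, within about 4 mm of its place by camera, and no bystander was touched as far as I could tell.

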